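# Sort pipe couplings on a leaning gauge mandrel

## Robot

A 6-joint arm with a two-finger parallel gripper is mounted at the origin on the work surface. World frame = base frame: x ahead of the robot, y to its left, z up, the work surface at z = 0. Lengths are in m, angles in rad, forces in N, time in s.
With the tool pointing down it reaches from about 0.4 to 0.825 m from the base axis. Payload 7 kg.
Tool frame: the origin (TCP) lies on the centre line of the jaws, within the pads' length; the fingertips stand 14 mm ahead of it and the grasp point (between the pads) lies 5 mm behind it; x points along the fingers, y is the direction in which the jaws open and shut, and the axes are right-handed (so a half turn about x gives the same grasp; the last joint's range is limited). The gripper opens to 85 mm and grips with 20 to 120 N. Pads are 22 mm wide; open, the fingers measure 114 mm over their backs; the gripper's body (76 mm by 85 mm) begins 54 mm behind the grasp point. The pads swing forward as they close: fully open they stand 13 mm farther back than shut.
Start: joints at [1.566, 0.359, 0.012, 0, -1.224, -0.288], TCP at [0.195, 0.646, 0.245] pointing down, gripper open.
Joint ranges: [-3.07, 3.07], [-1.43, 2.12], [-1.02, 1.25], [-3.03, 1.67], [-3.05, -0], [-3.03, 3.03]. Speed limits (rad/s): [2.39, 2.39, 3.01, 3.14, 3.14, 3.14].

## Interface

Orientations are given as a 3x3 rotation matrix whose columns are the frame's x, y, z axes.
In Python, from station import status, get_image, ticket gives the robot as it stands.
- The arm moves only by the tool carry_out, never from a script. Its arguments are lists of equal length, an entry for each row: "jaw": the finger opening in cm, from 0 to 8.54; "travel": the shift along the tool's x, y, z in cm, a list of three; "yaw": the turn about the tool's x in rad. In form: {"jaw": [jaw, ...], "travel": [[tx, ty, tz], ...], "yaw": [yaw, ...]}. A call has 1 to 12 rows; each row shifts and turns the commanded pose from where the row before left it, along the tool's axes as they then stand; what a row does not reach is not made up. A row lasts 1/8 s, in which the tool goes at most 62.5 mm and 10.7 degrees, less where a joint would pass 70% of its speed; a pose out of reach is approached as far as the arm can. A call is refused whole if a number of a shift passes 6.25 or a number of a turn 0.188, either way. A call with a gripper value outside its range is refused whole. The fingers move at their own pace and stop on an object; "grip_force" is the grip in N (left out, the last holds). Time passes only in rows, so rows that do not move let the fingers close. It gives the time, the measured TCP pose, the force and the opening at its end, in the units of the state.
- status.get_obs(): the state, without advancing time (a new reading comes with each control period).
- get_image(name): name is "scene" or "top" or "wrist"; returns a dict with "frame" (384x512x3 uint8, blue, green, red), "fx", "fy", "cx", "cy" (pixels), "rvec" (rotation vector, rad) and "tvec" (3), from world to camera coordinates, as OpenCV has them. Camera axes: x right, y down, z forward; pixel columns grow to the right and rows downward; lengths in m; the calibration is good to about 2 mm. A picture is of the moment at which its call begins. There is no depth.
- ticket.hand_in(): hands the job in, once; it reports no verdict.
The state is a dict: "t": time; "joints": joint angles; "joint_vel": joint speeds; "tau": joint torques, N m; "tool_pos": TCP position; "tcp_rot": TCP orientation; "contact_force": force on the tool from outside, world axes, zero at the start; "wrist_torque": the same for the moment, N m; "width": finger opening in m.
Only numpy, scipy, OpenCV 4.12 (cv2) and the standard library are available. Lean on these libraries where they do the work, as an engineer would, in place of code of your own. Each camera call takes 0.05 s, during which the arm holds its last target. There are 200 camera calls.

## Task

One of the two copper couplings is a slip coupling with a clear bore, the other has a stop ring hidden inside: find out which by sliding them, without forcing, onto the leaning gauge mandrel of the brazing fixture. Slide the one that goes on all the way down onto the shoulder, keeping hold of it until it is fully home, and leave it there ready for brazing; stand the other upright on the floor of the grey reject tray. Leave the other things on the bench where they are.

Things in the scene. Friction and masses are not known exactly. Their poses are not given: they have to be found in the camera images.
- coupling_1_mid (a point): one of two look-alike copper couplings: open tubes, 42 mm outside, 36 mm bore, 80 mm long, about 0.25 kg, upright on the table. Point: centre, half-way up; z is its axis. Either one of them is the stop coupling, with a ring inside at mid-length (6 mm thick, 24 mm hole); the other, the slip coupling, has a clear bore. Both are the same either end up
- coupling_2_mid (a point): the other copper coupling: same outside, same point and axes as coupling_1_mid
- coupling_1: the same coupling as coupling_1_mid; origin at the centre of its lower end as it stands at the start
- coupling_2: the same coupling as coupling_2_mid; origin at the centre of its lower end as it stands at the start
- mandrel: fixed steel mandrel, 33 mm thick, 70 mm long (last 10 mm taper to 25 mm), leaning 35 degrees from vertical, roughly towards the robot. Origin: centre of its shoulder, a disc 58 mm across, 70 mm above the table; z: up along its axis. A coupling fully home has its centre 40 mm from the origin along z; the stop coupling stops at about 73 mm
- fixture: the mandrel's heavy dark base plate, 150 x 120 x 12 mm, fixed; the mandrel stands on it. Origin on the table below the shoulder's centre; the mandrel leans to the fixture's own -x, and the plate reaches 45 mm to -x and 105 mm to +x
- tray_in (a point): centre of the inner floor (4 mm above the table) of the fixed grey reject tray, open on top, 170 mm along its x, 150 mm along its y, walls 4 mm thick and 35 mm high; tray and fixture may change sides
- cap: small brass pipe cap, 44 mm across, 20 mm high, lying between the couplings; not needed, origin at its underside
- wrench: steel wrench, 200 mm, lying near the robot; not needed, origin at its underside
- brush: brush, 200 mm, lying near the robot; not needed, origin at its underside
- jar: white jar, 64 mm across, 85 mm high, beyond the couplings; not needed, origin at its underside
- can: can, 66 mm across, 120 mm high, on the robot's right at the back; not needed, origin at its underside
- offcut: short dark steel pipe offcut, 62 mm across, 60 mm high, standing at the back on the left; not needed, origin at its underside
- hammer: hammer, 280 mm, lying far to the robot's right; not needed, origin at its underside
Not all that is in view belongs to the job. Leave any green look-alike of the coupling_2 alone.

How it is judged:
By the outcome, as a careful person would: the job done as asked, in the order asked, and still so for the second after the job is handed in, with the robot touching nothing.
It also fails if it takes over 72 s, if anything falls off the work surface, if the arm or the gripper's body presses on something with over 40 N, if the wrist force passes 120 N, or if a joint passes its speed limit or range.

## Working session

There is one attempt and no reset: what is moved stays moved. The work goes in short steps, Python scripts to look and compute and a tool call to move; the robot and the scene stay as the last step left them, time stands still between calls to the robot, and variables do not carry over. Pictures are saved under pics/ and viewed, about 8 in all and at most 12, crops included, and the job is handed in when it is done.

Besides the shell and the picture viewer there is one more tool, called after "Request:" as a command line: name --pt "numbers of a row" for each row, then --argument value for the rest. carry_out: Moves the arm, as the interface text tells. Its arguments: {"type":"object","properties":{"jaw":{"type":"array"},"travel":{"type":"array"},"yaw":{"type":"array"},"grip_force":{"type":"number"}},"required":["jaw","travel","yaw"]}

```bash
mkdir -p pics; ls
cat > h.py <<'E'
import sys; sys.path.insert(0,'.')
import numpy as np, cv2
from station import status, get_image, ticket
def cam(n):
    d=get_image(n); d['R']=cv2.Rodrigues(np.array(d['rvec'],float))[0]; d['t']=np.array(d['tvec'],float).ravel(); return d
def ray(d,u,v):
    c=-d['R'].T@d['t']; r=d['R'].T@np.array([(u-d['cx'])/d['fx'],(v-d['cy'])/d['fy'],1]); return c,r/np.linalg.norm(r)
def onz(d,u,v,z):
    c,r=ray(d,u,v); return c+r*(z-c[2])/r[2]
def proj(d,p):
    q=d['R']@np.array(p,float)+d['t']; return np.array([d['fx']*q[0]/q[2]+d['cx'],d['fy']*q[1]/q[2]+d['cy']])
def tri(d1,p1,d2,p2):
    c1,r1=ray(d1,*p1); c2,r2=ray(d2,*p2); A=np.stack([r1,-r2],1); s=np.linalg.lstsq(A,c2-c1,rcond=None)[0]
    a=c1+s[0]*r1; b=c2+s[1]*r2; return (a+b)/2,np.linalg.norm(a-b)
E
python3 - <<'E'
from h import *
np.set_printoptions(precision=4,suppress=True)
for n in('scene','top'):
    d=cam(n); cv2.imwrite(f'pics/{n}0.png',cv2.resize(d['frame'],(800,600),interpolation=cv2.INTER_CUBIC)); print(n,-d['R'].T@d['t'],d['fx'],d['cx'],d['cy'])
    import pickle; pickle.dump(d,open(n+'0.pkl','wb'))
o=status.get_obs(); print({k:np.round(v,3) for k,v in o.items()})
E
```

```text
pics
scene [ 0.8827 -0.5631  0.9511] 368.740375524055 256.8060973072971 190.43127772538224
top [ 0.4557 -0.1116  1.1726] 466.8462807575035 255.531187516367 189.94605218180337
{'t': np.float64(0.1), 'joints': array([ 1.566,  0.359,  0.011, -0.   , -1.224, -0.288]), 'joint_vel': array([-0.   , -0.001,  0.002,  0.001,  0.   ,  0.002]), 'tau': array([ -0.001, -58.477,  29.411,   6.955,  -0.003,   0.   ]), 'tool_pos': array([0.195, 0.646, 0.244]), 'tcp_rot': array([[-0.   , -0.289, -0.957],
       [-0.001, -0.957,  0.289],
       [-1.   ,  0.001, -0.   ]]), 'contact_force': array([-0.291, -0.247, -0.516]), 'wrist_torque': array([ 0.002, -0.029, -0.017]), 'width': np.float64(0.085)}
```

View pics/scene0.png

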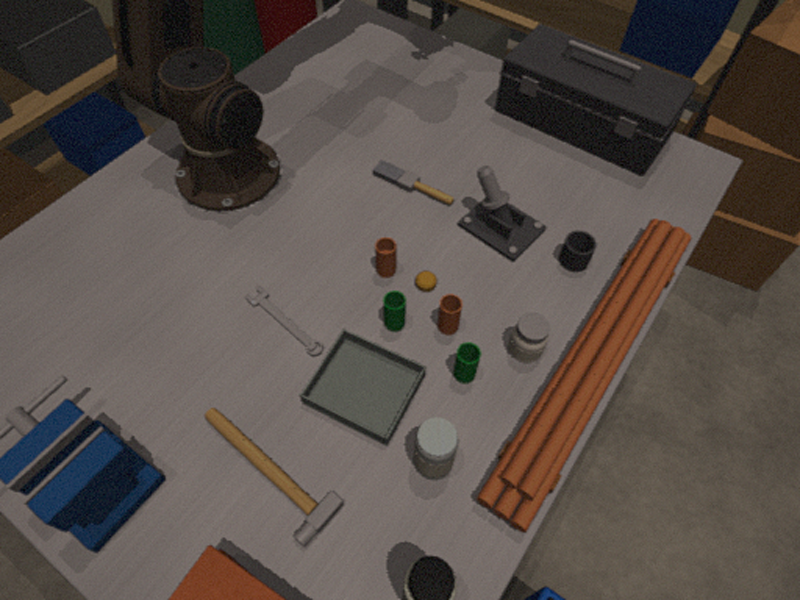

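View pics/top0.png

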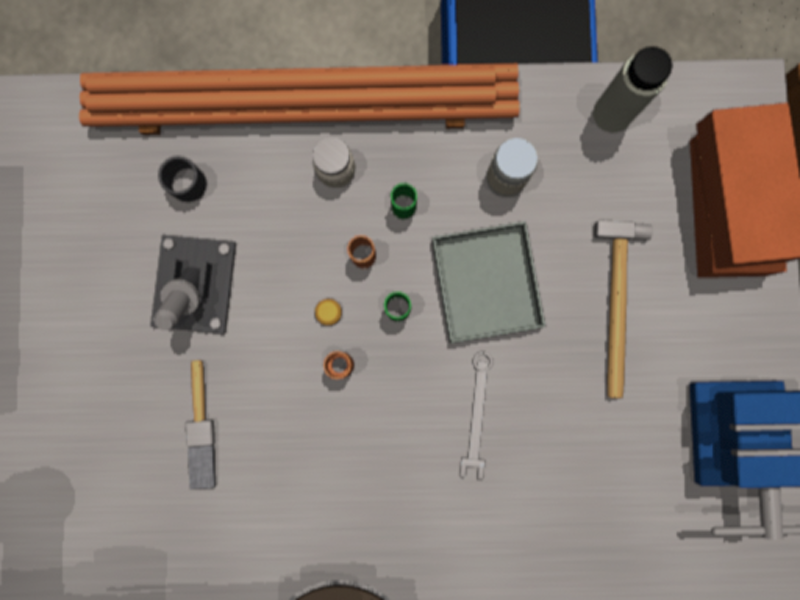

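The scene view shows the fixture at (500,225), couplings at (386,257) and (450,314), and the tray at (365,385). In the top view the couplings are at (338,365) and (361,250), with green decoys at (397,305) and (403,200). The tray is at (487,283) and the plate at (195,285). Now I'll measure.

Run:
```python
from h import *; import pickle
np.set_printoptions(precision=4,suppress=True)
T=pickle.load(open('top0.pkl','rb')); S=pickle.load(open('scene0.pkl','rb'))
hsv=cv2.cvtColor(T['frame'],cv2.COLOR_BGR2HSV)
def blobs(m,lo,hi,roi):
    x0,x1,y0,y1=roi; k=np.zeros_like(m); k[y0:y1,x0:x1]=m[y0:y1,x0:x1]
    k=cv2.morphologyEx(k,cv2.MORPH_CLOSE,np.ones((3,3)))
    return [c for c in cv2.findContours(k,cv2.RETR_EXTERNAL,cv2.CHAIN_APPROX_NONE)[0] if lo<cv2.contourArea(c)<hi]
cop=cv2.inRange(hsv,(2,90,50),(14,255,255))
for c in blobs(cop,60,800,(180,260,120,260)):
    (u,v),r=cv2.minEnclosingCircle(c); x,y,w,h=cv2.boundingRect(c)
    # body outline = union of top & bottom circles; fit: mean-height plane
    M=cv2.moments(c); u=M['m10']/M['m00'];v=M['m01']/M['m00']
    print('cop',u,v,r,x,y,w,h,'at z.04',onz(T,u,v,.04),'z.08',onz(T,u,v,.08))
g=cv2.cvtColor(T['frame'],cv2.COLOR_BGR2GRAY)
dark=cv2.inRange(g,0,75)
for c in blobs(dark,1000,6000,(90,158,145,218)):
    r=cv2.minAreaRect(c); b=cv2.boxPoints(r); W=np.array([onz(T,*p,.012) for p in b]); print('plate',r,'\n',W, 'sides',np.linalg.norm(W[1]-W[0]),np.linalg.norm(W[2]-W[1]),W.mean(0))
gm=cv2.inRange(hsv,(40,18,40),(95,80,200))
for c in blobs(gm,2000,9000,(265,360,135,230)):
    r=cv2.minAreaRect(c); b=cv2.boxPoints(r); W=np.array([onz(T,*p,.02) for p in b]); print('tray',r,'\n',W,'sides',np.linalg.norm(W[1]-W[0]),np.linalg.norm(W[2]-W[1]),W.mean(0))
print(g[170:215:3,96:156:3])
im=np.hstack([cv2.resize(T['frame'][140:225,85:165],None,fx=5,fy=5,interpolation=cv2.INTER_CUBIC),cv2.resize(S['frame'][95:180,280:360],None,fx=5,fy=5,interpolation=cv2.INTER_CUBIC)])
cv2.imwrite('pics/fix.png',im)
```

```text
cop 216.02448979591836 233.4469387755102 9.429412841796875 207 225 19 18 at z.04 [ 0.4564 -0.0075  0.04  ] z.08 [ 0.4563 -0.0112  0.08  ]
cop 231.05705128205128 160.4576923076923 10.511998176574707 222 151 18 20 at z.04 [ 0.6339 -0.0463  0.04  ] z.08 [ 0.6276 -0.0486  0.08  ]
plate ((123.86495971679688, 182.503662109375), (47.22513961791992, 58.64934158325195), 6.581944942474365) 
 [[0.5227 0.2913 0.012 ]
 [0.6694 0.2762 0.012 ]
 [0.6533 0.1576 0.012 ]
 [0.507  0.174  0.012 ]] sides 0.14755083973618405 0.11964365958402605 [0.5881 0.2248 0.012 ]
tray ((312.1564636230469, 180.5075225830078), (67.86082458496094, 60.82667541503906), 80.21759033203125) 
 [[ 0.6555 -0.1587  0.02  ]
 [ 0.6787 -0.3091  0.02  ]
 [ 0.511  -0.3317  0.02  ]
 [ 0.4883 -0.1834  0.02  ]] sides 0.15213098133672037 0.16923767825810723 [ 0.5834 -0.2457  0.02  ]
[[150 151  75  74  76  71  21  61  62  69  74  77  37  40  66  77  75  73
  134 151]
 [151 144  75  75  75  62  21  52  53  53  48  76  31  49  66  76  76  69
  147 154]
 [150 143  73  75  75  49  24  50  53  51  44  78  24  58  70  76  77  63
  153 156]
 [153 
[... 314 characters left out ...]
  79  73
  156 156]
 [154  76  85 112 107 109 102  89  70 124  90  35  48  66  65  77  79 117
  157 157]
 [149  72  73 103 109 105  96  75  62 112  90  34  62  66  71  77  75 129
  156 156]
 [146  73  96 113 109 100  84  57  70 108  44  38  66  65  76  77  72 132
  154 154]
 [144  85 129 134 127  98  69  50  67  51  34  40  66  65  72  77  67 150
  155 154]
 [124 106 121 123 118 101  50  39  43  45  33  53  66  75 109  79  58 153
  156 157]
 [107 107 120 123 122  72  43  41  46  47  58  65  65 146 165  82  58 156
  156 156]
 [131  87 121 122 114  49  47  45  46  71  76  76  72 116 136  76  70 154
  155 155]
 [151 149 150 147 130  96  89  88  82  96  95  89  76  81  68  76  86 155
  154 155]]
```

View pics/fix.png

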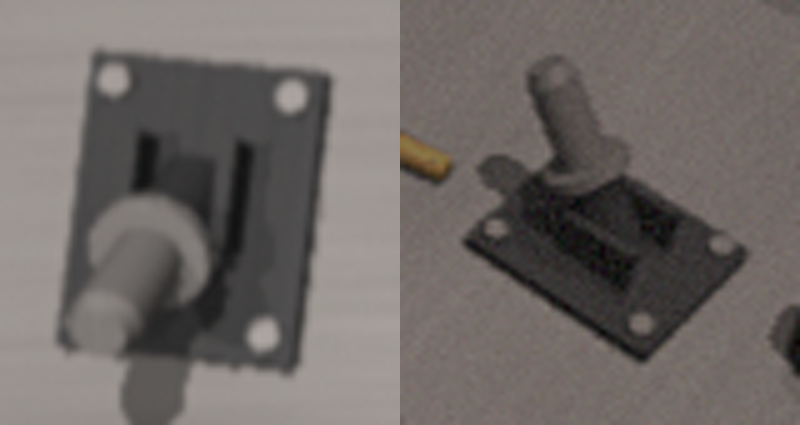

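The views show the plate, the shoulder disc at top-crop (150,248) and the tip at (105,325). The fixture's yaw is about −0.10 rad. I'll turn the tool so its y is square to the lean, and stop near the mandrel for a closer look.

Request:
carry_out --jaw '[8.5,8.5,8.5,8.5,8.5,8.5,8.5,8.5,8.5,8.5]' --pt "-2.5 0 0" --pt "-2.5 0 0" --pt "0 4.2 -3.6" --pt "0 4.2 -3.6" --pt "0 4.2 -3.6" --pt "0 4.2 -3.6" --pt "0 4.2 -3.6" --pt "0 4.2 -3.6" --pt "0 4.2 -3.6" --pt "0 4.2 -3.6" --yaw '[-0.095,-0.095,0,0,0,0,0,0,0,0]' --grip_force 25

```text
t: 1.35
tool_pos: [0.4474, 0.2808, 0.2952]
tcp_rot: [[-0.0, -0.102, -0.995], [0.0, -0.995, 0.102], [-1.0, -0.0, 0.0]]
contact_force: [0.2, -0.3, -1.0]
width: 0.0849
```

Run:
```python
from h import *; import pickle
np.set_printoptions(precision=4,suppress=True)
o=status.get_obs(); print(o['t'],o['tool_pos'],o['tcp_rot'])
T=pickle.load(open('top0.pkl','rb')); S=pickle.load(open('scene0.pkl','rb'))
w=cam('wrist'); pickle.dump(w,open('w1.pkl','wb')); print('wcam',-w['R'].T@w['t'],w['R'][2],w['fx'])
O=np.array([.558,.228,.07]); a=np.array([-.5705,.059,.819])
for n,d in(('T',T),('S',S),('W',w)): print(n,'sh',proj(d,O),'tip',proj(d,O+.07*a))
print('tri tip',tri(T,(106,204.5),S,(310.6,109.4)),'tri sh',tri(T,(115,189.6),S,(280+187/5,95+160/5)))
im=cv2.resize(w['frame'],(800,600))
for s in (0,.07): cv2.drawMarker(im,tuple((proj(w,O+s*a)*1.5625).astype(int)),(0,255,0),0,15,1)
cv2.imwrite('pics/w1.png',im)
```

```text
1.35 [0.4474 0.2808 0.2952] [[-0.0001 -0.1024 -0.9947]
 [ 0.     -0.9947  0.1024]
 [-1.     -0.      0.0001]]
wcam [0.5209 0.2724 0.4243] [-0.2881  0.0304 -0.9571] 302.14512886768983
T sh [115.3627 192.3239] tip [105.5374 207.8584]
S sh [314.8886 126.0803] tip [307.177  107.1163]
W sh [293.8575  58.4579] tip [299.4976  97.0129]
tri tip (array([0.5277, 0.2349, 0.1203]), np.float64(0.004098266519187213)) tri sh (array([0.5654, 0.2301, 0.0683]), np.float64(0.0018500293111167253))
```

View pics/w1.png

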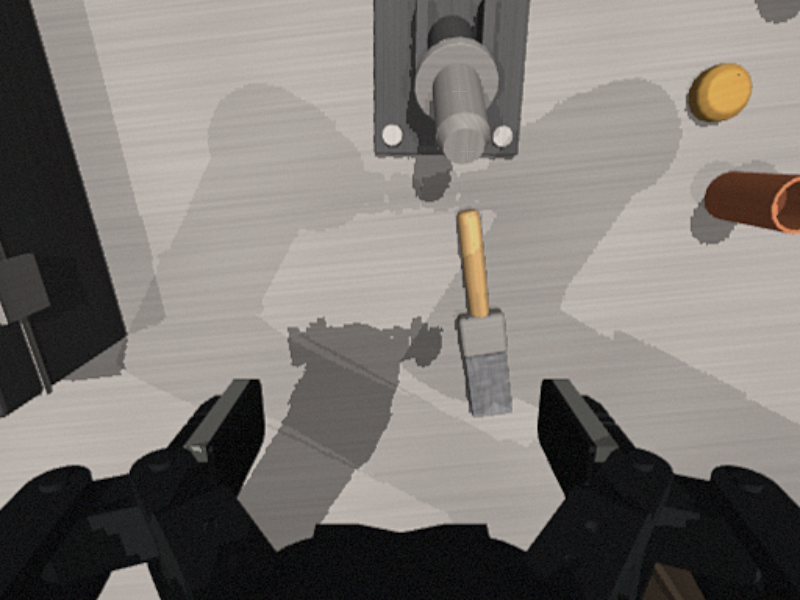

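The wrist view shows the mandrel tip at about (462,143) and the shoulder centre at about (457,78), so the origin is a few mm further out than predicted. I'll crop in for exact pixels.

Run:
```python
from h import *; import pickle
np.set_printoptions(precision=4,suppress=True)
w=pickle.load(open('w1.pkl','rb'))
x0,y0,k=230,15,7
cv2.imwrite('pics/w1c.png',cv2.resize(w['frame'][y0:y0+85,x0:x0+112],None,fx=k,fy=k,interpolation=cv2.INTER_CUBIC))
```

```text
(no output)
```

View pics/w1c.png

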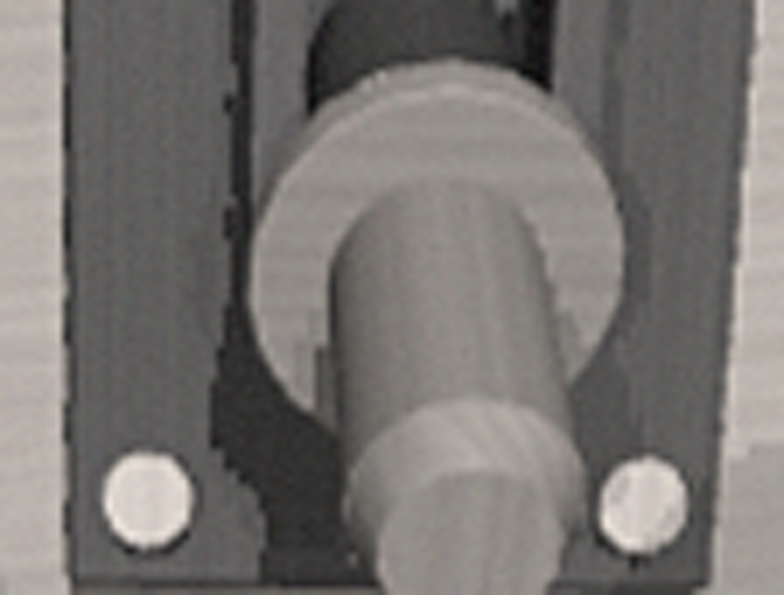

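The crop shows the shoulder face centre at about (438,270), the tip face centre at about (469,545), and the screws at (148,500) and (643,503). I'll cast rays onto the known heights, then head for the near coupling.

Run:
```python
from h import *; import pickle
np.set_printoptions(precision=4,suppress=True)
w=pickle.load(open('w1.pkl','rb')); T=pickle.load(open('top0.pkl','rb'))
f=lambda u,v:(230+(u+.5)/7-.5,15+(v+.5)/7-.5)
s=onz(w,*f(438,270),.07); t=onz(w,*f(469,545),.1273); L=onz(w,*f(148,500),.014);R=onz(w,*f(643,503),.014)
print('sh',s,'tip',t,'screws',L,R,(L+R)/2); d=t-s; print('axis',d/np.linalg.norm(d),np.linalg.norm(d),'lean',np.degrees(np.arctan2(np.hypot(d[0],d[1]),d[2])),'az',np.degrees(np.arctan2(d[1],-d[0])),'screw az',np.degrees(np.arctan2(-(L-R)[0],-(R-L)[1])))
# top view: disc ellipse centre / tip
print('top sh',onz(T,115,189.6,.07),'top tip',onz(T,105.5,204.5,.1273))
c=cv2.Rodrigues
```

```text
sh [0.5635 0.2295 0.07  ] tip [0.5224 0.2346 0.1273] screws [0.5369 0.2783 0.014 ] [0.5271 0.1879 0.014 ] [0.532  0.2331 0.014 ]
axis [-0.5806  0.0723  0.8109] 0.07065915710380236 lean 35.81259293861772 az 7.102456149391697 screw az -6.189415406424347
top sh [0.5645 0.2289 0.07  ] top tip [0.5256 0.2323 0.1273]
```

Request:
carry_out --jaw '[8.5,8.5,8.5,8.5,8.5,8.5]' --pt "0.7 4.8 1.2" --pt "0.7 4.8 1.2" --pt "0.7 4.8 1.2" --pt "0.7 4.8 1.2" --pt "0.7 4.8 1.2" --pt "0.7 4.8 1.2" --yaw '[0,0,0,0,0,0]'

```text
t: 2.15
tool_pos: [0.3447, 0.002, 0.253]
tcp_rot: [[0.0, -0.102, -0.995], [0.0, -0.995, 0.102], [-1.0, -0.0, -0.0]]
contact_force: [0.9, -0.1, 0.0]
width: 0.0848
```

Run:
```python
from h import *; import pickle
np.set_printoptions(precision=4,suppress=True)
o=status.get_obs(); print(o['t'],o['tool_pos'])
w=cam('wrist'); pickle.dump(w,open('w2.pkl','wb'))
hsv=cv2.cvtColor(w['frame'],cv2.COLOR_BGR2HSV)
m=cv2.inRange(hsv,(2,90,50),(14,255,255)); m=cv2.morphologyEx(m,cv2.MORPH_CLOSE,np.ones((3,3)))
for c in cv2.findContours(m,cv2.RETR_EXTERNAL,cv2.CHAIN_APPROX_NONE)[0]:
    if cv2.contourArea(c)>200: print(cv2.boundingRect(c),cv2.contourArea(c))
for p in ([.456,-.008],[.634,-.046]): print(proj(w,p+[.08]),proj(w,p+[0]))
cv2.imwrite('pics/w2.png',cv2.resize(w['frame'],(800,600)))
```

```text
2.15 [0.3447 0.002  0.253 ]
(234, 30, 45, 53) 1741.0
[254.2431  55.5901] [254.7562  64.8687]
[ 280.1224 -207.2634] [ 274.1715 -129.8214]
```

View pics/w2.png

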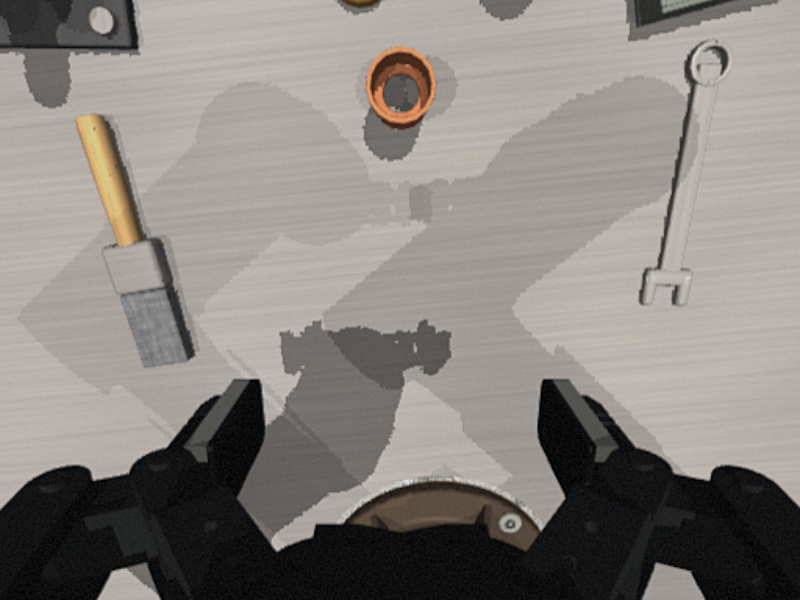

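The coupling's rim is at (401,85), right at its predicted place, and the jaws are open at the bottom. I'll look into the bore as a hint for which coupling to try first.

Run:
```python
from h import *; import pickle
np.set_printoptions(precision=4,suppress=True)
w=pickle.load(open('w2.pkl','rb')); T=pickle.load(open('top0.pkl','rb'))
k=lambda f,x,y,n,s:cv2.resize(f[y:y+n,x:x+n],(s,s),interpolation=cv2.INTER_CUBIC)
cv2.imwrite('pics/c2.png',np.hstack([k(w['frame'],228,26,56,400),np.vstack([k(T['frame'],204,221,25,200),k(T['frame'],219,148,25,200)])]))
# rim: outer ellipse upper part -> circle of top rim: left/right extremes
hsv=cv2.cvtColor(w['frame'],cv2.COLOR_BGR2HSV); m=cv2.inRange(hsv,(2,90,50),(14,255,255)); m[:,:225]=0
c=max(cv2.findContours(m,cv2.RETR_EXTERNAL,cv2.CHAIN_APPROX_NONE)[0],key=cv2.contourArea); h=cv2.convexHull(c)
p=c[:,0,:]; print('row: l r',[(v,p[p[:,1]==v,0].min(),p[p[:,1]==v,0].max()) for v in range(30,83,4)])
for q in ([.456,-.008],[.46,-.008],[.456,-.011]): 
    for z in(.08,0): 
        P=np.array([proj(w,[q[0]+.021*np.cos(t),q[1]+.021*np.sin(t),z]) for t in np.linspace(0,6.28,60)]); print(q,z,P.min(0),P.max(0))
```

```text
row: l r [(30, np.int32(252), np.int32(258)), (34, np.int32(244), np.int32(268)), (38, np.int32(239), np.int32(273)), (42, np.int32(237), np.int32(275)), (46, np.int32(235), np.int32(277)), (50, np.int32(235), np.int32(278)), (54, np.int32(234), np.int32(278)), (58, np.int32(234), np.int32(278)), (62, np.int32(236), np.int32(277)), (66, np.int32(237), np.int32(275)), (70, np.int32(239), np.int32(273)), (74, np.int32(242), np.int32(270)), (78, np.int32(246), np.int32(266)), (82, np.int32(255), np.int32(258))]
[0.456, -0.008] 0.08 [231.4568  30.2748] [277.022   79.7977]
[0.456, -0.008] 0 [236.8855  45.274 ] [272.6207  83.7834]
[0.46, -0.008] 0.08 [230.9103  25.3499] [276.6643  75.2853]
[0.46, -0.008] 0 [236.4749  41.4837] [272.3265  80.2443]
[0.456, -0.011] 0.08 [234.6889  29.8979] [280.2763  79.4527]
[0.456, -0.011] 0 [239.4215  44.9837] [275.1657  83.5127]
```

View pics/c2.png

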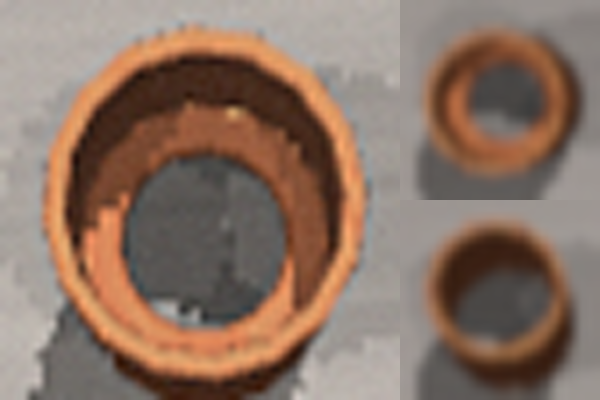

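The near coupling clearly shows an inner ring with a hole of about 24 mm, and the far one looks clear. I'll test the far one on the mandrel first, since sliding all the way home settles the question.

Request:
carry_out --jaw '[8.5,8.5,8.5,8.5,8.5]' --pt "0 0.4 -5" --pt "0 0.4 -5" --pt "0 0.4 -5" --pt "0 0.4 -5" --pt "0 0 0" --yaw '[0,0,0,0,0]'

```text
t: 2.82
tool_pos: [0.5451, -0.0337, 0.2512]
tcp_rot: [[-0.003, -0.104, -0.995], [-0.001, -0.995, 0.104], [-1.0, 0.001, 0.003]]
contact_force: [-0.8, 1.0, -1.1]
width: 0.085
```

```bash
cat > m.py <<'E'
from h import *
from scipy.optimize import least_squares
def rim(w,x0):
    # left/right/top extremes of the copper blob nearest the guess -> upright tube position
    hsv=cv2.cvtColor(w['frame'],cv2.COLOR_BGR2HSV); m=cv2.inRange(hsv,(2,90,50),(14,255,255))
    c=[c for c in cv2.findContours(m,cv2.RETR_EXTERNAL,cv2.CHAIN_APPROX_NONE)[0] if cv2.contourArea(c)>200]
    u=proj(w,[*x0,.08]); c=min(c,key=lambda c:np.linalg.norm(c[:,0].mean(0)-u)); p=c[:,0].astype(float)
    meas=np.array([p[:,0].min(),p[:,0].max()+0,p[:,1].min()])
    th=np.linspace(0,6.28,120)
    def f(q):
        P=np.array([proj(w,[q[0]+.021*np.cos(t),q[1]+.021*np.sin(t),.08]) for t in th]); return [P[:,0].min()-meas[0],P[:,0].max()-meas[1],P[:,1].min()-meas[2]]
    r=least_squares(f,x0,diff_step=1e-3); return r.x,r.fun,meas
E
python3 - <<'E'
from m import *; import pickle
np.set_printoptions(precision=4,suppress=True)
print('A',rim(pickle.load(open('w2.pkl','rb')),[.456,-.009]))
w=cam('wrist'); print('B',rim(w,[.633,-.048])); o=status.get_obs(); print(o['t'],o['tool_pos'])
E
```

```text
A (array([ 0.456 , -0.0096]), array([-0.8116,  0.8116,  0.0313]), array([234., 278.,  30.]))
B (array([ 0.6312, -0.048 ]), array([-0.401 ,  0.4011,  0.0157]), array([239., 283.,  59.]))
2.875 [ 0.5435 -0.0334  0.2516]
```

Request:
carry_out --jaw '[8.5,8.5,8.5,8.5,8.5,8.5,8.5,4,4,4,4,4]' --pt "0 0.28 -4.43" --pt "0 0.28 -4.43" --pt "5.4 0 0" --pt "5.4 0 0" --pt "5.4 0 0" --pt "5.4 0 0" --pt "0 0 0" --pt "0 0 0" --pt "0 0 0" --pt "0 0 0" --pt "0 0 0" --pt "0 0 0" --yaw '[0,0,0,0,0,0,0,0,0,0,0,0]' --grip_force 25

```text
t: 4.38
tool_pos: [0.632, -0.0473, 0.0401]
tcp_rot: [[0.004, -0.102, -0.995], [0.001, -0.995, 0.102], [-1.0, -0.001, -0.004]]
contact_force: [-1.2, 1.7, 7.6]
width: 0.0424
```

The coupling is gripped (42.4 mm). I'll roll it over its bottom edge in the light grip, to a tilt of about 35°.

Request:
carry_out --jaw '[4,4,4,4,4,4,4,4,4]' --pt "-0.1 0 0.4" --pt "-0.12 0 0.4" --pt "-0.08 0 0.43" --pt "-0.04 0 0.43" --pt "0 0 0.43" --pt "0 0 0.43" --pt "0.03 0 0.36" --pt "0.04 0 0.36" --pt "0 0 0" --yaw '[0,0,0,0,0,0,0,0,0]' --grip_force 25

```text
t: 5.5
tool_pos: [0.5983, -0.0443, 0.0402]
tcp_rot: [[0.0, -0.102, -0.995], [0.0, -0.995, 0.102], [-1.0, -0.0, -0.0]]
contact_force: [-0.1, 0.2, -0.0]
width: 0.0426
```

Run:
```python
from h import *; import pickle
np.set_printoptions(precision=4,suppress=True)
o=status.get_obs(); print(o['t'],o['tool_pos'],o['contact_force'])
fs=[]
for n in('scene','top','wrist'):
    d=cam(n); pickle.dump(d,open(n+'3.pkl','wb')); u=proj(d,o['tool_pos']); x,y=int(u[0]),int(u[1]); print(n,u)
    if n=='wrist': f=cv2.resize(d['frame'],(400,300))
    else:
        r=45; y=min(max(y,r),383-r); x=min(max(x,r),511-r); f=cv2.resize(d['frame'][y-r:y+r,x-r:x+r],(400,300) if 0 else (300,300),interpolation=cv2.INTER_CUBIC)
    fs.append(f)
cv2.imwrite('pics/t3.png',np.hstack([fs[0],fs[2]]))
```

```text
5.5 [ 0.5983 -0.0443  0.0402] [-0.0858  0.2472 -0.0477]
scene [278.0159 194.3834]
top [230.443  174.8532]
wrist [254.7689 259.5798]
```

View pics/t3.png

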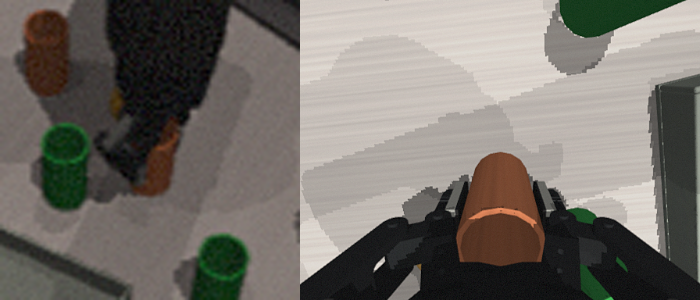

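The coupling now leans with its top towards the robot (wrist view: rim near (500,235), body running up to (500,153)). I'll work out the tilt from the wrist image and the apparent widths while lifting.

Run:
```python
from h import *; import pickle
np.set_printoptions(precision=4,suppress=True)
w=pickle.load(open('wrist3.pkl','rb')); 
hsv=cv2.cvtColor(w['frame'],cv2.COLOR_BGR2HSV); m=cv2.inRange(hsv,(2,90,50),(14,255,255))
c=max(cv2.findContours(m,cv2.RETR_EXTERNAL,cv2.CHAIN_APPROX_NONE)[0],key=cv2.contourArea); p=c[:,0]
print([(v,p[p[:,1]==v,0].min(),p[p[:,1]==v,0].max()) for v in range(p[:,1].min(),p[:,1].max(),7)])
print(w['fx'],w['fy'],w['cx'],w['cy'])
R=status.get_obs()['tcp_rot']; P=np.array(status.get_obs()['tool_pos']); print('cam in tool',np.array(R).T@((-w['R'].T@w['t'])-P),'axes\n',np.array(R).T@w['R'].T)
x,y=170,180
f=cv2.resize(w['frame'][y:y+180,x:x+180],None,fx=3.3,fy=3.3,interpolation=cv2.INTER_CUBIC); cv2.imwrite('pics/t3c.png',f)
```

```text
[(195, np.int32(253), np.int32(259)), (202, np.int32(235), np.int32(277)), (209, np.int32(229), np.int32(284)), (216, np.int32(224), np.int32(288)), (223, np.int32(222), np.int32(291)), (230, np.int32(220), np.int32(293)), (237, np.int32(218), np.int32(295)), (244, np.int32(216), np.int32(297)), (251, np.int32(214), np.int32(299)), (258, np.int32(212), np.int32(301)), (265, np.int32(210), np.int32(303)), (272, np.int32(208), np.int32(305)), (279, np.int32(206), np.int32(307)), (286, np.int32(204), np.int32(308)), (293, np.int32(202), np.int32(310)), (300, np.int32(200), np.int32(312)), (307, np.int32(200), np.int32(313)), (314, np.int32(201), np.int32(311)), (321, np.int32(202), np.int32(310)), (328, np.int32(203), np.int32(309)), (335, np.int32(205), np.int32(308))]
302.14512886768983 302.14512886768983 256.28524747970266 189.92049846353663
cam in tool [-0.1291  0.0008 -0.0739] axes
 [[ 0.0008 -0.2895  0.9572]
 [ 1.      0.0006 -0.0007]
 [-0.0004  0.9572  0.2895]]
```

View pics/t3c.png

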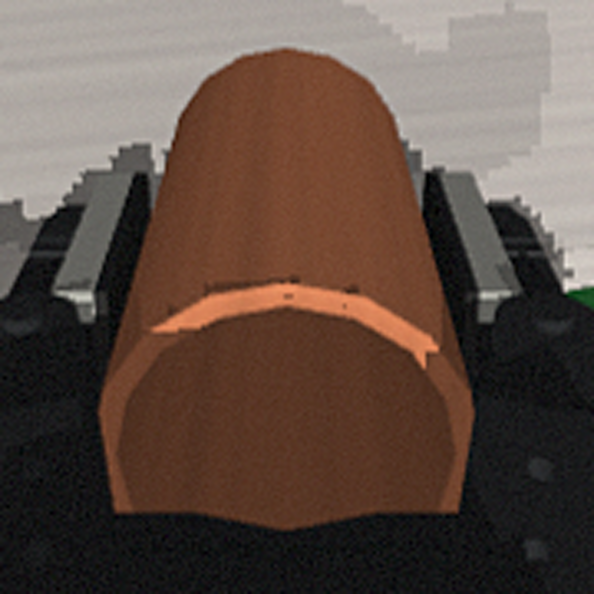

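Request:
carry_out --jaw '[4,4,4,4]' --pt "-3 0 0" --pt "-5 0 0" --pt "-5 0 0" --pt "-3 0 0" --yaw '[0,0,0,0]'

```text
t: 6.15
tool_pos: [0.5988, -0.0444, 0.2026]
tcp_rot: [[0.002, -0.103, -0.995], [0.0, -0.995, 0.103], [-1.0, -0.001, -0.002]]
contact_force: [-0.0, 0.3, -4.2]
width: 0.0422
```

The edge convergence (vanishing point at v≈98) shows the coupling is still upright: it slid along the table and didn't roll. I need a solid stop instead, so I'll use the inside of the tray's near wall to tip it in a light grip. First I square the tool to that wall.

Request:
carry_out --jaw '[4,4,4,4,4,4,4,4,4,4]' --pt "0 0 0" --pt "0 0 0" --pt "0 4.9 2.4" --pt "0 4.9 2.4" --pt "0 4.9 2.4" --pt "0 4.9 2.4" --pt "4.5 0 0" --pt "4.5 0 0" --pt "4.5 0 0" --pt "0 0 0" --yaw '[-0.128,-0.128,0,0,0,0,0,0,0,0]' --grip_force 20

```text
t: 7.4
tool_pos: [0.5302, -0.2524, 0.0615]
tcp_rot: [[-0.008, 0.152, -0.988], [0.002, -0.988, -0.152], [-1.0, -0.003, 0.008]]
contact_force: [-0.1, 0.7, -3.3]
width: 0.0425
```

```bash
cat > tilt.py <<'E'
from h import *
def tilt(w,R):
    hsv=cv2.cvtColor(w['frame'],cv2.COLOR_BGR2HSV); m=cv2.inRange(hsv,(2,90,40),(16,255,255)); m=cv2.morphologyEx(m,cv2.MORPH_CLOSE,np.ones((5,5)))
    u=(256,280); cs=[c for c in cv2.findContours(m,cv2.RETR_EXTERNAL,cv2.CHAIN_APPROX_NONE)[0] if cv2.contourArea(c)>1500]
    c=max(cs,key=lambda c:cv2.contourArea(c)); p=c[:,0]
    rows=[(v,p[p[:,1]==v,0].min(),p[p[:,1]==v,0].max()) for v in range(p[:,1].min(),p[:,1].max())]
    return np.array(rows)
def lines(w,R,rows,v0,v1):
    r=rows[(rows[:,0]>=v0)&(rows[:,0]<=v1)]; L=np.polyfit(r[:,0],r[:,1],1); Q=np.polyfit(r[:,0],r[:,2],1)
    # axis dir = normal(left plane) x normal(right plane)
    def n(l): 
        a=[np.array([(np.polyval(l,v)-w['cx'])/w['fx'],(v-w['cy'])/w['fy'],1]) for v in(v0,v1)]; return np.cross(*a)
    nl,nr=n(L),n(Q); d=np.cross(nl,nr); d/=np.linalg.norm(d); d=R.T@w['R'].T@d; d=d*-np.sign(d[0]) # up-pointing, tool axes
    # axis line: bisecting plane and distance from camera = .021/sin(half angle between planes)
    return d,np.degrees(np.arctan2(d[2],-d[0])),np.degrees(np.arctan2(d[1],-d[0])),(nl/np.linalg.norm(nl),nr/np.linalg.norm(nr))
E
python3 - <<'E'
from tilt import *; import pickle
np.set_printoptions(precision=4,suppress=True)
o=status.get_obs(); R=np.array(o['tcp_rot']); print(o['t'],o['tool_pos'],o['contact_force'],o['width'],R[:,2])
w=cam('wrist'); pickle.dump(w,open('w4.pkl','wb')); rows=tilt(w,R); print(rows[::10].tolist()); print(lines(w,R,rows,225,290)[:3])
for s in(.081,.085,.089): 
  for y in(-.05,.05):
    c=np.array([.5817,-.2439]); n=np.array([.988,.152]); q=c-s*n+y*np.array([-.152,.988]); print(s,y,proj(w,[*q,.035]))
cv2.imwrite('pics/w4.png',cv2.resize(w['frame'],(800,600)))
E
```

```text
7.4 [ 0.5302 -0.2524  0.0615] [-0.0668  0.6685 -3.2804] 0.042503502519825806 [-0.9884 -0.1517  0.0077]
[[194, 256, 257], [204, 232, 281], [214, 225, 287], [224, 222, 291], [234, 219, 294], [244, 215, 297], [254, 213, 300], [264, 210, 302], [274, 207, 305], [284, 204, 308], [294, 201, 311], [304, 199, 313], [314, 201, 311], [324, 203, 310], [334, 204, 308]]
(array([-0.9997, -0.0007, -0.0252]), np.float64(-1.441965729606595), np.float64(-0.04265572590897826))
0.081 -0.05 [338.918 279.397]
0.081 0.05 [169.985  279.1004]
0.085 -0.05 [338.3736 285.2228]
0.085 0.05 [170.5544 284.9181]
0.089 -0.05 [337.8364 290.9722]
0.089 0.05 [171.1162 290.6596]
```

View pics/w4.png

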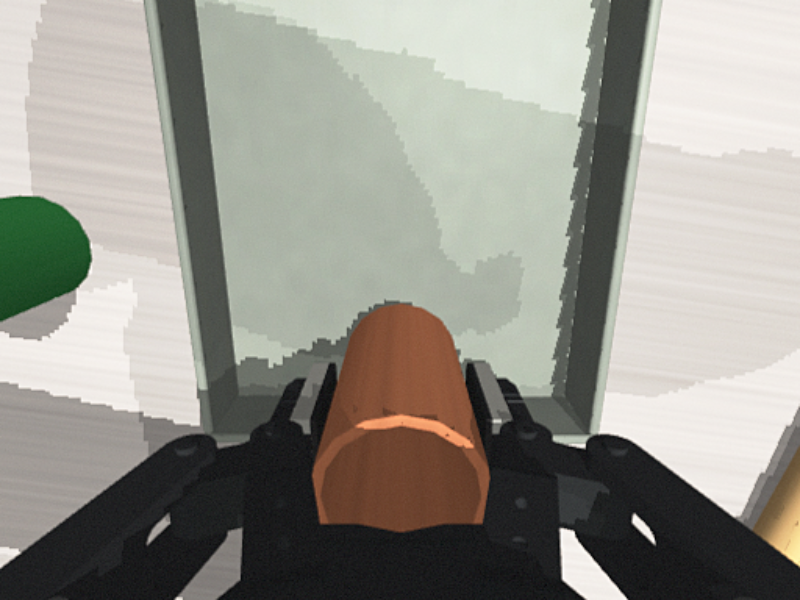

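The coupling hangs inside the tray, with the near wall's inner top edge at about row 430 just ahead of it. I'll push its lower end against the wall along the rolling arc, half of it first.

Request:
carry_out --jaw '[4,4,4,4,4,4,4]' --pt "-0.4 0 0.4" --pt "0 0 0.3" --pt "-0.1 0 0.4" --pt "-0.12 0 0.4" --pt "-0.08 0 0.43" --pt "-0.04 0 0.43" --pt "0 0 0" --yaw '[0,0,0,0,0,0,0]' --grip_force 20

```text
t: 8.32
tool_pos: [0.5126, -0.2562, 0.0743]
tcp_rot: [[0.006, 0.153, -0.988], [-0.001, -0.988, -0.153], [-1.0, 0.002, -0.006]]
contact_force: [4.1, 4.0, -0.3]
width: 0.0424
```

```bash
cat > chk.py <<'E'
from tilt import *; import pickle,sys
np.set_printoptions(precision=4,suppress=True)
o=status.get_obs(); R=np.array(o['tcp_rot']); P=np.array(o['tool_pos']); print(o['t'],P,o['contact_force'],o['width'],R[:,2])
w=cam('wrist'); pickle.dump(w,open('wl.pkl','wb')); rows=tilt(w,R); print(rows[::10].tolist())
v0=rows[0,0]+int(sys.argv[1]); v1=v0+int(sys.argv[2]); d,a,b,(nl,nr)=lines(w,R,rows,v0,v1); print('fit rows',v0,v1,'axis tool',d,'tilt',a,'side',b)
# axis line: plane bisector normal nb; distance of axis from camera
ha=np.arccos(abs(nl@nr))/2; ha=ha if ha<np.pi/4 else np.pi/2-ha
D=.021/np.sin(ha); C=R.T@(-w['R'].T@w['t']-P); f=R.T@w['R'].T@np.array([0,0,1.]); 
nb=np.cross(d,[0,1,0]); nb/=np.linalg.norm(nb); nb*=np.sign(nb@f); q=C+D*nb  # point of axis nearest camera
t=-(q[0]+.005)/d[0]; print('dist',D,'axis crosses grasp height at tool z,y',(q+t*d)[[2,1]])
# lower end: extreme image row -> ray against axis plane y=0 of the near silhouette generator
v=rows[0,0]; u=rows[0,1:].mean(); r=R.T@w['R'].T@np.array([(u-w['cx'])/w['fx'],(v-w['cy'])/w['fy'],1]); g=q-.021*nb_perp if 0 else None
e=np.array([d[2],0,-d[0]]); e*=-np.sign(e[2])   # normal to axis, pointing away from robot
A=np.stack([r[[0,2]],-d[[0,2]]],1); s=np.linalg.solve(A,(q+.021*e-C)[[0,2]]); low=q+s[1]*d; print('lower end centre (tool)',low,'mid',low+.04*d,'upper',low+.08*d)
E
python3 chk.py 30 65
```

```text
8.325 [ 0.5126 -0.2562  0.0743] [ 4.1061  4.0468 -0.3077] 0.04235877215837724 [-0.9882 -0.1533 -0.006 ]
[[179, 250, 261], [189, 229, 282], [199, 222, 288], [209, 220, 290], [219, 219, 293], [229, 217, 295], [239, 214, 297], [249, 212, 299], [259, 210, 301], [269, 209, 303], [279, 207, 305], [289, 205, 307], [299, 203, 309], [309, 201, 311], [319, 202, 310], [329, 203, 309], [339, 248, 266]]
fit rows 209 274 axis tool [-0.9855  0.0062  0.1695] tilt 9.756413913849775 side 0.36150351318536117
dist 0.09353779600151821 axis crosses grasp height at tool z,y [-0.0002  0.0001]
lower end centre (tool) [ 0.0435 -0.0002 -0.0085] mid [ 0.0041  0.     -0.0017] upper [-0.0353  0.0003  0.005 ]
```

The tilt is now 9.8° at only about 5 N. Continuing to about 35°.

Request:
carry_out --jaw '[4,4,4,4,4,4]' --pt "0.1 0 0.41" --pt "0.1 0 0.41" --pt "0 0 0.41" --pt "0 0 0.41" --pt "0 0 0.41" --pt "0 0 0" --yaw '[0,0,0,0,0,0]' --grip_force 20

```text
t: 9.12
tool_pos: [0.4916, -0.2594, 0.0719]
tcp_rot: [[0.004, 0.153, -0.988], [-0.001, -0.988, -0.153], [-1.0, 0.001, -0.004]]
contact_force: [4.2, 3.3, 0.8]
width: 0.0419
```

```bash
python3 chk.py 40 65
```

```text
9.125 [ 0.4916 -0.2594  0.0719] [4.2011 3.314  0.838 ] 0.04186922801181378 [-0.9882 -0.1532 -0.0043]
[[152, 249, 260], [162, 226, 285], [172, 219, 292], [182, 217, 295], [192, 216, 296], [202, 215, 297], [212, 214, 298], [222, 213, 299], [232, 212, 300], [242, 210, 302], [252, 209, 303], [262, 208, 304], [272, 207, 305], [282, 206, 306], [292, 205, 307], [302, 204, 309], [312, 203, 310], [322, 203, 310], [332, 204, 308]]
fit rows 192 257 axis tool [-0.8594  0.0011  0.5113] tilt 30.74743256743873 side 0.07306909887303531
dist 0.12092291194438377 axis crosses grasp height at tool z,y [-0.0068  0.0007]
lower end centre (tool) [ 0.0336  0.0006 -0.0298] mid [-0.0008  0.0007 -0.0093] upper [-0.0352  0.0007  0.0111]
```

Request:
carry_out --jaw '[4,4,4,4,4,4,4,4]' --pt "0 0 0.4" --pt "0 0 0" --pt "-0.5 0 -0.6" --pt "-4 0 -1.0" --pt "-4.5 0 0" --pt "-4.5 0 0" --pt "0 0 0" --pt "0 0 0" --yaw '[0,0,0,0,0,0,0.128,0.128]' --grip_force 20

```text
t: 10.18
tool_pos: [0.5007, -0.2576, 0.2058]
tcp_rot: [[-0.001, -0.107, -0.994], [0.0, -0.994, 0.107], [-1.0, -0.0, 0.001]]
contact_force: [0.1, -0.7, -3.8]
width: 0.0413
```

```bash
python3 chk.py 30 120; python3 chk.py 40 65 | tail -3
```

```text
10.175 [ 0.5007 -0.2576  0.2058] [ 0.0655 -0.7213 -3.8152] 0.04134098699535441 [-0.9942  0.1073  0.0013]
[[148, 248, 265], [158, 225, 287], [168, 218, 293], [178, 217, 295], [188, 216, 296], [198, 215, 297], [208, 214, 298], [218, 213, 299], [228, 212, 300], [238, 211, 302], [248, 210, 303], [258, 208, 304], [268, 208, 305], [278, 207, 306], [288, 206, 307], [298, 205, 308], [308, 204, 309], [318, 203, 309], [328, 204, 309], [338, 243, 270]]
fit rows 178 298 axis tool [-0.8229  0.0031  0.5682] tilt 34.627678400236086 side 0.21308502657564785
dist 0.1250703287155625 axis crosses grasp height at tool z,y [-0.0076  0.0006]
lower end centre (tool) [ 0.032   0.0005 -0.0332] mid [-0.0009  0.0006 -0.0104] upper [-0.0338  0.0007  0.0123]
fit rows 188 253 axis tool [-0.8411  0.0024  0.5409] tilt 32.74553863664499 side 0.16045374111958288
dist 0.12244890546397165 axis crosses grasp height at tool z,y [-0.0082  0.0006]
lower end centre (tool) [ 0.033   0.0005 -0.0326] mid [-0.0007  0.0006 -0.011 ] upper [-0.0343  0.0007  0.0107]
```

The tilt is about 34°, in the lean plane, with the coupling's middle about 10.5 mm behind the TCP. The wall geometry gives about the same offset. Now I'll go over to above the mandrel tip.

Request:
carry_out --jaw '[4,4,4,4,4,4,4,4,4,4,4]' --pt "0 -5.46 0.79" --pt "0 -5.46 0.79" --pt "0 -5.46 0.79" --pt "0 -5.46 0.79" --pt "0 -5.46 0.79" --pt "0 -5.46 0.79" --pt "0 -5.46 0.79" --pt "0 -5.46 0.79" --pt "0 -5.46 0.79" --pt "0 0 0" --pt "0 0 0" --yaw '[0,0,0,0,0,0,0,0,0,0,0]' --grip_force 25

```text
t: 11.65
tool_pos: [0.4807, 0.2381, 0.2048]
tcp_rot: [[-0.002, -0.1, -0.995], [-0.002, -0.995, 0.1], [-1.0, 0.002, 0.001]]
contact_force: [-0.6, -0.6, -2.8]
width: 0.0415
```

```bash
cat > go.py <<'E'
from h import *; import sys
np.set_printoptions(precision=4,suppress=True)
O=np.array([.564,.2293,.07]); a=np.array([-.5703,.0619,.8192])
o=status.get_obs(); R=np.array(o['tcp_rot']); P=np.array(o['tool_pos']); off=np.array([float(x) for x in sys.argv[1].split(',')])
m=P+R@off; d=m-O; s=d@a; lat=d-s*a; print('t',o['t'],'P',P,'mid',m,'s',s,'lateral in tool',R.T@lat,'F',o['contact_force'],'w',o['width'])
for q in map(float,sys.argv[2:]): print('to s',q,'tool shift cm',100*(R.T@(O+q*a-m)))
E
python3 chk.py 30 120; python3 go.py -.001,.0006,-.0105 .125 .1 .04
python3 - <<'E'
from h import *
fs=[]; P=status.get_obs()['tool_pos']
for n,r in(('scene',40),('top',40)):
    d=cam(n); x,y=proj(d,P).astype(int); y=max(r,y); fs.append(cv2.resize(d['frame'][y-r:y+r,x-r:x+r],(400,400),interpolation=cv2.INTER_CUBIC))
cv2.imwrite('pics/s5.png',np.hstack(fs))
E
```

```text
11.65 [0.4807 0.2381 0.2048] [-0.65   -0.6471 -2.8418] 0.04153599923290385 [-0.995   0.1     0.0014]
[[148, 248, 267], [158, 225, 287], [168, 218, 294], [178, 217, 296], [188, 216, 296], [198, 215, 297], [208, 214, 298], [218, 213, 299], [228, 212, 300], [238, 211, 302], [248, 210, 303], [258, 209, 304], [268, 208, 305], [278, 207, 306], [288, 206, 307], [298, 205, 308], [308, 204, 309], [318, 204, 310], [328, 204, 309], [338, 243, 269]]
fit rows 178 298 axis tool [-0.8192  0.0023  0.5735] tilt 34.99730664916374 side 0.16435726492759561
dist 0.125516937854556 axis crosses grasp height at tool z,y [-0.0076  0.0007]
lower end centre (tool) [ 0.0318  0.0006 -0.0333] mid [-0.001   0.0007 -0.0104] upper [-0.0338  0.0007  0.0126]
t 11.7 P [0.4809 0.2376 0.205 ] mid [0.4913 0.236  0.206 ] s 0.15327808143536503 lateral in tool [-0.0104  0.0013 -0.0149] F [-0.0808  0.3704 -2.9758] w 0.04134675377398433
to s 0.125 tool shift cm [ 3.3564 -0.125  -0.1368]
to s 0.1 tool shift cm [ 5.4029 -0.1182 -1.573 ]
to s 0.04 tool shift cm [10.3144 -0.1019 -5.0201]
```

Request:
carry_out --jaw '[4,4,4]' --pt "1.7 -0.1 -0.1" --pt "1.7 -0.1 -0.1" --pt "0 0 0" --yaw '[0,0,0]' --grip_force 25

```text
t: 12.18
tool_pos: [0.483, 0.2387, 0.1705]
tcp_rot: [[-0.002, -0.104, -0.995], [-0.002, -0.995, 0.104], [-1.0, 0.002, 0.002]]
contact_force: [0.2, 0.1, -3.5]
width: 0.0419
```

```bash
python3 go.py -.001,.0006,-.0105 .125 .11 .1 .04
python3 - <<'E'
from h import *
fs=[]; w=cam('wrist'); f1=cv2.resize(w['frame'][60:240,180:332],(506,600),interpolation=cv2.INTER_CUBIC)
P=status.get_obs()['tool_pos']; d=cam('scene'); x,y=proj(d,P).astype(int); y=max(40,y); f2=cv2.resize(d['frame'][y-40:y+60,x-24:x+25],(294,600),interpolation=cv2.INTER_CUBIC)
cv2.imwrite('pics/s5.png',np.hstack([f1,f2]))
E
```

```text
t 12.175 P [0.483  0.2387 0.1705] mid [0.4934 0.237  0.1714] s 0.1238279731182603 lateral in tool [ 0. -0. -0.] F [ 0.1742  0.0669 -3.522 ] w 0.041860640567545876
to s 0.125 tool shift cm [-0.0962  0.0038  0.0704]
to s 0.11 tool shift cm [ 1.1311  0.005  -0.7922]
to s 0.1 tool shift cm [ 1.9493  0.0058 -1.3673]
to s 0.04 tool shift cm [ 6.8584  0.0106 -4.8177]
```

View pics/s5.png

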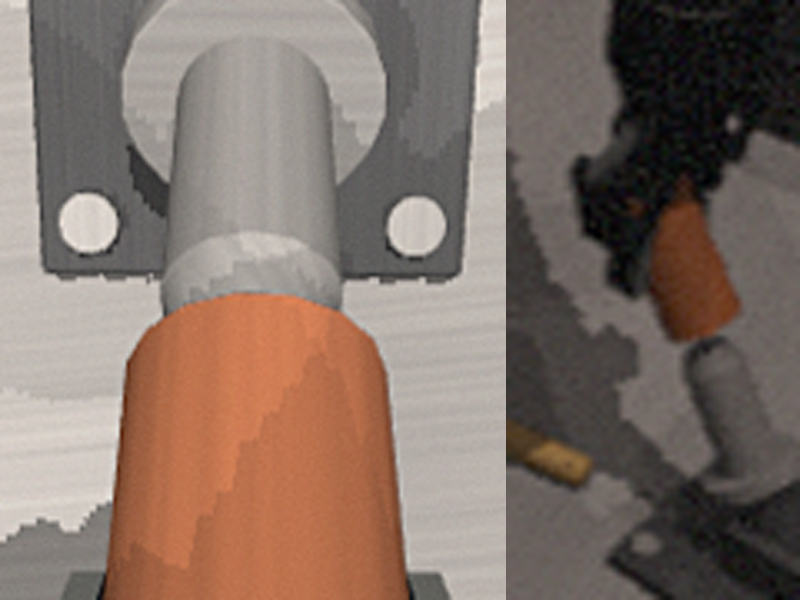

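The views show the coupling coaxial with the mandrel: wrist centres 252 against 256 px (about 0.6 mm), and scene axes in line. Sliding on gently.

Request:
carry_out --jaw '[4,4,4,4,4,4,4]' --pt "0.33 0 -0.23" --pt "0.33 0 -0.23" --pt "0.33 0 -0.23" --pt "0.33 0 -0.23" --pt "0.33 0 -0.23" --pt "0.33 0 -0.23" --pt "0 0 0" --yaw '[0,0,0,0,0,0,0]' --grip_force 25

```text
t: 13.15
tool_pos: [0.4958, 0.2382, 0.1504]
tcp_rot: [[-0.003, -0.103, -0.995], [-0.002, -0.995, 0.103], [-1.0, 0.002, 0.003]]
contact_force: [-4.2, -0.2, -5.9]
width: 0.0417
```

Request:
carry_out --jaw '[4,4,4,4,4]' --pt "0.33 0 -0.23" --pt "0.33 0 -0.23" --pt "0.33 0 -0.23" --pt "0.33 0 -0.23" --pt "0 0 0" --yaw '[0,0,0,0,0]'

```text
t: 13.78
tool_pos: [0.5053, 0.2372, 0.1372]
tcp_rot: [[-0.003, -0.103, -0.995], [-0.001, -0.995, 0.103], [-1.0, 0.002, 0.003]]
contact_force: [-3.2, -1.0, -9.1]
width: 0.0417
```

```bash
python3 go.py -.001,.0006,-.0105 .08 .073 .04; python3 chk.py 30 100 | tail -3
```

```text
t 13.775 P [0.5053 0.2372 0.1372] mid [0.5157 0.2356 0.1382] s 0.08378608330995131 lateral in tool [ 0.0005 -0.001   0.0007] F [-3.2437 -1.0325 -9.1164] w 0.041738018454881405
to s 0.08 tool shift cm [ 0.261   0.1026 -0.2844]
to s 0.073 tool shift cm [ 0.8335  0.1035 -0.6873]
to s 0.04 tool shift cm [ 3.5321  0.1078 -2.5871]
fit rows 181 281 axis tool [-0.8535  0.0013  0.521 ] tilt 31.402101038119273 side 0.08475344203321729
dist 0.12201803956660691 axis crosses grasp height at tool z,y [-0.0067  0.0007]
lower end centre (tool) [ 0.034   0.0007 -0.0305] mid [-0.0001  0.0007 -0.0097] upper [-0.0342  0.0008  0.0111]
```

Forces are small. I'm easing 1 mm sideways, then continuing past where the stop ring would block (73 mm).

Request:
carry_out --jaw '[4,4,4,4,4]' --pt "0.08 0 0.08" --pt "0.33 0.02 -0.23" --pt "0.33 0.02 -0.23" --pt "0.33 0.02 -0.23" --pt "0 0 0" --yaw '[0,0,0,0,0]'

```text
t: 14.45
tool_pos: [0.5118, 0.2365, 0.1274]
tcp_rot: [[-0.001, -0.103, -0.995], [-0.0, -0.995, 0.103], [-1.0, 0.0, 0.001]]
contact_force: [-5.0, 1.4, -8.4]
width: 0.0417
```

Request:
carry_out --jaw '[4,4,4,4,4]' --pt "0.33 0.02 -0.23" --pt "0.33 0.02 -0.23" --pt "0.33 0.02 -0.23" --pt "0.33 0.02 -0.23" --pt "0 0 0" --yaw '[0,0,0,0,0]'

```text
t: 15.08
tool_pos: [0.5208, 0.235, 0.1141]
tcp_rot: [[-0.001, -0.103, -0.995], [-0.0, -0.995, 0.103], [-1.0, 0.0, 0.001]]
contact_force: [-5.6, 1.9, -7.0]
width: 0.0417
```

```bash
python3 go.py -.001,.0006,-.0105 .04; python3 chk.py 30 80 | tail -3
```

```text
t 15.075 P [0.5208 0.235  0.1141] mid [0.5311 0.2333 0.1151] s 0.055925677812891816 lateral in tool [ 0.0007 -0.0005  0.001 ] F [-5.607   1.9063 -6.9779] w 0.04170671753304016
to s 0.04 tool shift cm [ 1.2311  0.0497 -1.0166]
fit rows 181 261 axis tool [-0.853  -0.0013  0.5219] tilt 31.461123494209307 side -0.0862429476658005
dist 0.12183590243203828 axis crosses grasp height at tool z,y [-0.007   0.0009]
lower end centre (tool) [ 0.0336  0.0009 -0.0307] mid [-0.0005  0.0009 -0.0098] upper [-0.0346  0.0008  0.0111]
```

It has passed the 73 mm mark (now about 56 mm) with no resistance, so this is the slip coupling. On to the shoulder.

Request:
carry_out --jaw '[4,4,4,4]' --pt "0.33 0.02 -0.23" --pt "0.33 0.02 -0.23" --pt "0.33 0.02 -0.23" --pt "0 0 0" --yaw '[0,0,0,0]'

```text
t: 15.62
tool_pos: [0.5275, 0.2341, 0.1042]
tcp_rot: [[-0.001, -0.103, -0.995], [0.0, -0.995, 0.103], [-1.0, -0.0, 0.001]]
contact_force: [-7.2, 3.0, -8.3]
width: 0.0411
```

Request:
carry_out --jaw '[4,4,4]' --pt "0.16 0 -0.12" --pt "0.16 0 -0.12" --pt "0 0 0" --yaw '[0,0,0]'

```text
t: 16.0
tool_pos: [0.5295, 0.2339, 0.1012]
tcp_rot: [[-0.001, -0.103, -0.995], [0.001, -0.995, 0.103], [-1.0, -0.0, 0.002]]
contact_force: [-9.6, 3.7, -4.9]
width: 0.042
```

```bash
python3 go.py -.001,.0006,-.0105 .04; python3 chk.py 30 60 | tail -3
```

```text
t 16.0 P [0.5295 0.2339 0.1012] mid [0.5399 0.2323 0.1022] s 0.04027858777144073 lateral in tool [ 0.0008 -0.0004  0.0012] F [-9.5731  3.7167 -4.95  ] w 0.0420470233078496
to s 0.04 tool shift cm [-0.0595  0.0363 -0.1318]
fit rows 181 241 axis tool [-0.8444  0.0004  0.5358] tilt 32.39486369878932 side 0.025662435450299018
dist 0.12322774386519814 axis crosses grasp height at tool z,y [-0.0068  0.0008]
lower end centre (tool) [ 0.0332  0.0008 -0.031 ] mid [-0.0006  0.0008 -0.0095] upper [-0.0344  0.0008  0.0119]
```

Request:
carry_out --jaw '[4,4,4]' --pt "0.16 0 -0.12" --pt "0.08 0 -0.06" --pt "0 0 0" --yaw '[0,0,0]'

```text
t: 16.42
tool_pos: [0.5297, 0.2339, 0.1009]
tcp_rot: [[-0.003, -0.102, -0.995], [0.001, -0.995, 0.102], [-1.0, -0.0, 0.003]]
contact_force: [-27.1, 5.6, 18.4]
width: 0.0418
```

```bash
python3 go.py -.001,.0006,-.0105 .04; python3 chk.py 30 60 | tail -1
```

```text
t 16.425 P [0.5297 0.2339 0.1009] mid [0.5401 0.2323 0.1019] s 0.039967191078810235 lateral in tool [ 0.0008 -0.0004  0.0012] F [-27.1392   5.593   18.3797] w 0.041795899803933736
to s 0.04 tool shift cm [-0.0858  0.0378 -0.1147]
lower end centre (tool) [ 0.0329  0.001  -0.0311] mid [-0.0006  0.0009 -0.0093] upper [-0.0341  0.0009  0.0125]
```

Solid stop at s = 40.0 mm with about 31 N axial force, so it's home on the shoulder. I'll ease the press, release and retreat upwards.

Request:
carry_out --jaw '[4,4,6,8.5,8.5,8.5,8.5,8.5]' --pt "-0.19 0 0.13" --pt "0 0 0" --pt "0 0 0" --pt "0 0 0" --pt "0 0 0" --pt "-3 0 0" --pt "-6 0 0" --pt "-4 0 0" --yaw '[0,0,0,0,0,0,0,0]'

```text
t: 17.48
tool_pos: [0.5321, 0.2335, 0.234]
tcp_rot: [[0.003, -0.103, -0.995], [0.001, -0.995, 0.103], [-1.0, -0.002, -0.003]]
contact_force: [1.3, -1.0, -0.3]
width: 0.0852
```

Run:
```python
from h import *; import pickle
np.set_printoptions(precision=4,suppress=True)
O=np.array([.564,.2293,.07]); a=np.array([-.5703,.0619,.8192])
o=status.get_obs(); print(o['t'],o['tool_pos'],o['contact_force'],o['width'])
w=cam('wrist'); pickle.dump(w,open('w6.pkl','wb'))
hsv=cv2.cvtColor(w['frame'],cv2.COLOR_BGR2HSV); m=cv2.inRange(hsv,(2,90,40),(16,255,255))
for c in cv2.findContours(m,cv2.RETR_EXTERNAL,cv2.CHAIN_APPROX_NONE)[0]:
    if cv2.contourArea(c)>400: print(cv2.boundingRect(c),cv2.contourArea(c))
e=np.cross(a,[0,0,1]);e/=np.linalg.norm(e);f=np.cross(a,e)
for s in(0,.08): 
    P=np.array([proj(w,O+s*a+.021*(np.cos(t)*e+np.sin(t)*f)) for t in np.linspace(0,6.28,90)]); print('expect end',s,P.min(0),P.max(0))
```

```text
17.475 [0.5321 0.2335 0.234 ] [ 1.2543 -1.0289 -0.3104] 0.08516172993035025
(438, 187, 74, 59) 2652.5
(230, 132, 51, 99) 4248.0
expect end 0 [235.2807 127.1539] [278.6602 159.2742]
expect end 0.08 [230.4389 197.0271] [282.7039 226.4209]
```

The coupling sits where expected. Next is the other one, at (0.456, −0.010).

Request:
carry_out --jaw '[8.5,8.5,8.5,8.5,8.5,8.5,8.5,8.5,8.5,8.5]' --pt "0 5 1" --pt "0 5 1" --pt "0 5 1" --pt "0 5 1" --pt "0 5 1" --pt "0 0 0.1" --pt "6.1 0 0" --pt "6.1 0 0" --pt "6.1 0 0" --pt "0 0 0" --yaw '[0,0,0,0,0,0,0,0,0,0]'

```text
t: 18.77
tool_pos: [0.4521, -0.0109, 0.0446]
tcp_rot: [[-0.009, -0.103, -0.995], [-0.004, -0.995, 0.103], [-1.0, 0.004, 0.008]]
contact_force: [0.2, -0.4, 1.0]
width: 0.0849
```

Request:
carry_out --jaw '[4,4,4,4,4,4]' --pt "0 0 0" --pt "0 0 0" --pt "0 0 0" --pt "0 0 0" --pt "0 0 0" --pt "0 0 0" --yaw '[0,0,0,0,0,0]' --grip_force 40

```text
t: 19.52
tool_pos: [0.4565, -0.0094, 0.0504]
tcp_rot: [[0.005, -0.102, -0.995], [0.002, -0.995, 0.102], [-1.0, -0.002, -0.005]]
contact_force: [-1.4, 2.6, 8.6]
width: 0.0416
```

Request:
carry_out --jaw '[4,4,4,4,4,4,4,4,4,4]' --pt "-5 0 0" --pt "-5 0 0" --pt "-5 0 0" --pt "0 4.4 -3" --pt "0 4.4 -3" --pt "0 4.4 -3" --pt "0 4.4 -3" --pt "0 4.4 -3" --pt "0 0 0" --pt "0 0 0" --yaw '[0,0,0,0,0,0,0,0,0,0]'

```text
t: 20.78
tool_pos: [0.5808, -0.2445, 0.1984]
tcp_rot: [[0.0, -0.104, -0.995], [0.0, -0.995, 0.104], [-1.0, -0.0, -0.0]]
contact_force: [-0.4, 0.0, -2.8]
width: 0.0418
```

```bash
python3 chk.py 30 70
```

```text
20.775 [ 0.5808 -0.2445  0.1984] [-0.3612  0.     -2.7798] 0.04184077194018592 [-0.9946  0.1039 -0.0002]
[[189, 253, 256], [199, 232, 279], [209, 226, 286], [219, 223, 289], [229, 220, 292], [239, 217, 295], [249, 213, 298], [259, 211, 301], [269, 208, 304], [279, 205, 306], [289, 203, 309], [299, 202, 309], [309, 205, 307], [319, 210, 301], [329, 220, 292], [339, 247, 265]]
fit rows 219 289 axis tool [-0.9999  0.002  -0.0171] tilt -0.9803581551545932 side 0.11427342897454379
dist 0.07268765955925814 axis crosses grasp height at tool z,y [0.0009 0.0006]
lower end centre (tool) [0.0538 0.0004 0.0019] mid [0.0138 0.0005 0.0012] upper [-0.0261  0.0006  0.0005]
```

Request:
carry_out --jaw '[4,4,4,4,4,4,4,4]' --pt "4.4 0 0" --pt "4.4 0 0" --pt "4.2 0 0" --pt "0.3 0 0" --pt "0.2 0 0" --pt "0.2 0 0" --pt "0.2 0 0" --pt "0 0 0" --yaw '[0,0,0,0,0,0,0,0]'

```text
t: 21.82
tool_pos: [0.5816, -0.2444, 0.0595]
tcp_rot: [[0.001, -0.103, -0.995], [-0.0, -0.995, 0.103], [-1.0, 0.0, -0.001]]
contact_force: [-0.4, -0.5, -2.2]
width: 0.0416
```

Request:
carry_out --jaw '[4,4,4,4]' --pt "0.15 0 0" --pt "0.15 0 0" --pt "0.15 0 0" --pt "0 0 0" --yaw '[0,0,0,0]'

```text
t: 22.32
tool_pos: [0.5814, -0.2444, 0.0545]
tcp_rot: [[-0.0, -0.102, -0.995], [-0.0, -0.995, 0.102], [-1.0, 0.0, -0.0]]
contact_force: [-0.5, 0.4, 0.9]
width: 0.0418
```

Request:
carry_out --jaw '[4,4,6,8.5,8.5,8.5,8.5,8.5,8.5]' --pt "0.1 0 0" --pt "0 0 0" --pt "0 0 0" --pt "0 0 0" --pt "0 0 0" --pt "-3 0 0" --pt "-6 0 0" --pt "-6 0 0" --pt "-6 0 0" --yaw '[0,0,0,0,0,0,0,0,0]'

```text
t: 23.45
tool_pos: [0.5811, -0.2444, 0.2654]
tcp_rot: [[0.0, -0.103, -0.995], [-0.0, -0.995, 0.103], [-1.0, 0.0, -0.0]]
contact_force: [2.3, -0.9, 0.2]
width: 0.0846
```

Request:
carry_out --jaw '[8.5,8.5,8.5,8.5,8.5]' --pt "0 0 5" --pt "0 0 5" --pt "0 0 5" --pt "0 0 0" --pt "0 0 0" --yaw '[0,0,0,0,0]'

```text
t: 24.08
tool_pos: [0.4326, -0.2291, 0.264]
tcp_rot: [[0.001, -0.103, -0.995], [-0.0, -0.995, 0.103], [-1.0, 0.0, -0.001]]
contact_force: [-0.1, -0.2, 0.0]
width: 0.0848
```

Run:
```python
from h import *
np.set_printoptions(precision=4,suppress=True)
o=status.get_obs(); print(o['t'],o['tool_pos'],o['contact_force'])
w=cam('wrist'); s=cam('scene'); t=cam('top')
f=lambda d,x,y,X,Y,W,H:cv2.resize(d['frame'][y:Y,x:X],(W,H),interpolation=cv2.INTER_CUBIC)
a=f(s,275,90,355,180,400,300); b=f(s,185,205,280,285,400,300); c=f(t,85,130,165,225,300,300); d=f(t,265,130,360,225,300,300)
cv2.imwrite('pics/end.png',np.vstack([np.hstack([a,b]),np.hstack([c,d,np.zeros((300,200,3),np.uint8)])]))
O=np.array([.564,.2293,.07]); ax=np.array([-.5703,.0619,.8192])
for n,k in(('scene',s),('top',t)): print(n,'home: low',proj(k,O),'up',proj(k,O+.08*ax),'tray cpl top',proj(k,[.582,-.244,.084]))
hsv=cv2.cvtColor(t['frame'],cv2.COLOR_BGR2HSV); m=cv2.inRange(hsv,(2,90,40),(16,255,255))
for c in cv2.findContours(m,cv2.RETR_EXTERNAL,cv2.CHAIN_APPROX_NONE)[0]:
    if 60<cv2.contourArea(c)<1500: print(cv2.boundingRect(c))
```

```text
24.075 [ 0.4326 -0.2291  0.264 ] [-0.0772 -0.2224  0.0488]
scene home: low [316.6924 126.6463] up [307.9359 104.834 ] tray cpl top [231.2628 234.312 ]
top home: low [114.8405 189.8203] up [103.383  207.5399] tray cpl top [314.5061 177.8212]
(94, 184, 29, 34)
(304, 170, 20, 19)
```

View pics/end.png

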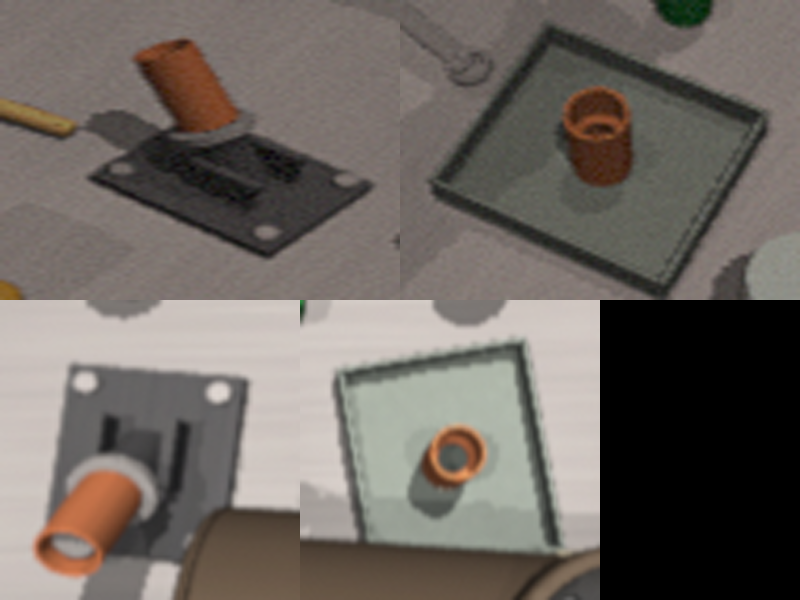

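The scene crops show the slip coupling seated on the shoulder (about (210,128)) with the mandrel inside its bore. The ringed coupling stands upright mid-tray (about (600,135)). The robot is clear of everything, so I'm handing in.

```bash
python3 -c "
from station import ticket; print(ticket.hand_in())"
```

```text
the job is handed in; nothing more can be done
None
```

The job is done and handed in at about 24 s. The far coupling is the slip coupling and is home on the mandrel's shoulder; the near one stands upright in the reject tray.

- **Slip coupling:** I tipped it about 35° in a light grip against the tray wall, because my first try at rolling it on the table only slid it. It slid on with about 5–12 N of total force, weight included, and passed the 73 mm mark freely. It stopped hard at 40.0 mm from the origin, with about 31 N along the axis. I held it until then.
- **Stop coupling:** I did not slide this one on the mandrel. Camera views showed a ring in its bore, and the other one going fully home settled which was which. It is near the middle of the tray floor and measured within 1° of upright just before I set it down.
- **Last checks:** The final images show the slip coupling seated on the shoulder, the ringed one upright in the tray, and zero force on the tool.
- **Disagreements:**
  - The wrist view just after release put the home coupling about 5 px (a few mm) off the predicted image position. Its length matched, so I put this down to the mandrel position estimate or arm motion.
  - Tilt readings while it was on the mandrel were 31–32°, against the true 35°.
- **Other objects:** I did not touch any of them, but I made no separate check that each was still in place.

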